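Snap a battery module into the power unit's tray

TASK

Fit the battery module with the wedge-shaped ends into the backup power unit's tray: press it straight down between the two spring clips, firmly but without ramming it into the bed, until both ends have snapped home and it stands level on the bed, then push the tray's isolator lever all the way over to on, away from the side it leans to. Let go of everything and leave the other things on the desk where they are.

Things in the scene. Friction and masses are not known exactly. Their poses are not given: they have to be found in the camera images.
- module_mid (a point): Battery module's centre, 24 mm above its underside: black block 114 long (its y) x 40 wide (x) x 48 tall (z), upright on the desk, 0.25 to 0.5 kg; ends alike, either way round will do. Grip it hard across the 40 mm, mid-length.
- lug (a point): Edge of the grey wedge lug on the module's +y end (the -y end has the same): 36 wide, sticking out 8 mm from the block, edge 16 mm above the underside, with 45 degree chamfers below it (8 to 16 mm up) and above it (16 to 24 mm up). 130 mm over both edges.
- tray: Grey battery tray fixed to the desk: plate 12 thick, 120 wide (its x), from y = -150 to +300 mm; rims along its long edges reach 22 mm up. Origin on the desk, under the middle of the bed. z up; y runs through both clips and the isolator lever (at y = 200).
- seat (a point): Centre of the top of the black rubber bed (50 x 96) at its middle setting, 38 mm above the desk; axes as the tray. Bed and clips ride on one clamped carrier, set anywhere from 11 mm lower to 11 mm higher: this point does not tell, so feel for it. Home: module upright, centred, its length along this y, underside on the bed.
- clip_a_foot (a point): On the tray plate under the spring clip at the bed's +y end, 64.5 mm along y. Clip: upright steel leaf 32 wide with a round inner bead of radius 4 whose axis is above this point and 18.5 mm above the bed (leaf top 34 above it), sprung inward. The lower chamfers meet the beads about 9 mm before home and spread them 4.5 mm each.
- clip_b_foot (a point): The same under the like clip at the bed's -y end. Gap between the beads 121 mm. Both clips together resist with up to 10 to 20 N; the push drops away as the lugs snap under the beads about 2.5 mm above the bed, then rises steeply on the bed.
- isolator (a joint): Isolator lever on the tray: 0 = leaning to the tray's -x (off), 1.0 rad = end stop, leaning to +x (on), upright at 0.5. Hinge along the tray's y, at y = 200 mm, 34 mm above the desk; a 10 mm rod 80 mm long with a ball of 26 mm diameter at its end. About 1 N moves it; it stays where it is left.
- isolator_tip (a point): Centre of the black ball at the end of the isolator lever, 80 mm from its hinge.
- spare: Bystander, to be left alone: a look-alike module with blunt, square ends and no wedges, 110 x 40 x 51 (mm). Origin at the centre of its underside.
- phone: Bystander, to be left alone: a black phone, 152 x 74 x 9 (mm). Origin at the centre of its underside.
- mouse: Bystander, to be left alone: a black computer mouse, 100 x 60 x 33 (mm). Origin at the centre of its underside.
- adapter: Bystander, to be left alone: a black laptop power adapter, 110 x 50 x 32 (mm). Origin at the centre of its underside.
Things that resemble listed ones, but are neither listed nor needed, are in the scene too. What is shaped like the part that bears module_mid but orange or red is not meant.

How it is judged:
By the outcome, as a careful person would: the job done as asked, in the order asked, and still so for the second after the job is handed in, with the robot touching nothing.
It also fails if it takes over 61 s, if anything falls off the work surface, if the arm or the gripper's body presses on something with over 40 N, if the wrist force passes 120 N, or if a joint passes its speed limit or range.

ROBOT

A 6-joint arm with a two-finger parallel gripper is mounted at the origin on the work surface. World frame = base frame: x ahead of the robot, y to its left, z up, the work surface at z = 0. Lengths are in mm, angles in degrees, forces in N, time in s.
With the tool pointing down it reaches from about 325 to 775 mm from the base axis. Payload 5.5 kg.
Tool frame: the origin (TCP) lies at the very end of the fingers, on their centre line; the grasp point (between the pads) lies 19 mm behind it; z points along the fingers, y is the direction in which the jaws open and shut (so a half turn about z gives the same grasp; the last joint's range is limited). The gripper opens to 85 mm and grips with 20 to 120 N. Pads are 22 mm wide; open, the fingers measure 114 mm over their backs; the gripper's body (76 mm by 85 mm) begins 54 mm behind the grasp point. The pads swing forward as they close: fully open they stand 13 mm farther back than shut.
Start: joints at [-75.842, 5.22, 70.514, -0, 104.267, -3.249], TCP at [179.489, -572.538, 231.275] pointing down, gripper open.
Joint ranges: [-164.24, 164.24], [-49.07, 125.15], [9.68, 141.18], [-86.29, 266.29], [3.28, 154.24], [-151.56, 151.56]. Speed limits (degrees/s): [147.25, 147.25, 172.46, 180, 180, 180].

INTERFACE

Orientations are given as [roll, pitch, yaw] about the fixed x, y, z axes, in that order (R = Rz(yaw) Ry(pitch) Rx(roll)).
In Python, from rig import robot, imaging gives the robot as it stands. The module is installed in compiled form; this text tells all that it offers.
- The arm moves only by the tool carry_out, never from a script. Its argument "targets" is a list of rows, each a list of 7 numbers: the shift along the tool's x, y, z in mm, then the turn, a rotation vector about the tool's x, y, z in degrees, then the closure, from -1 (fully open) to 1 (shut), so that 0 is half open. In form: [[dx, dy, dz, rx, ry, rz, jaw], ...]. A call has 1 to 12 rows; each row is the pose to reach, as a shift and turn from the pose commanded when the call began, along the tool's axes at that moment; what a row does not reach only later rows make up. A row lasts 1/8 s, in which the tool goes at most 62.5 mm and 10.7 degrees, less where a joint would pass 70% of its speed; a pose out of reach is approached as far as the arm can. A call with a gripper value outside its range is refused whole. The fingers move at their own pace and stop on an object; "newtons" is the grip in N (left out, the last holds). Time passes only in rows, so rows that repeat a pose let the fingers close. It gives the time, the measured TCP pose, the force and the opening at its end, in the units of the state.
- robot.read_state(): the state, without advancing time (a new reading comes with each control period).
- imaging.snapshot(name): name is "scene" or "top" or "wrist"; returns a dict with "pixels" (400x640x3 uint8, red, green, blue), "camera_matrix" (3x3 intrinsics, pixels), "k1" (the pictures are not rectified: a ray, as slopes to the right and down, at radius r is drawn at 1 + k1 r^2 times it, then the intrinsics apply), "world_from_camera" (4x4, takes a point from camera to world coordinates); the wrist camera has in their place "tool_from_camera" (4x4, takes a point from camera to tool coordinates, whose origin is the TCP and whose axes are the flange's). Camera axes: x right, y down, z forward; pixel columns grow to the right and rows downward; lengths in mm; the calibration is good to about 2 mm. A picture is of the moment at which its call begins: read the wrist's pose just before it. There is no depth.
- robot.finish_job(): hands the job in, once; it reports no verdict.
The state is a dict: "time": time; "joint_positions": joint angles; "qvel": joint speeds; "tau": joint torques, N m; "tool_pos": TCP position; "eef_rot": TCP orientation; "force": force on the tool from outside, world axes, zero at the start; "moment": the same for the moment, N m; "width": opening from 0.0 (shut) to 1.0 (fully open).
Only numpy, scipy, OpenCV 4.12 (cv2) and the standard library are available. Lean on these libraries where they do the work, as an engineer would, in place of code of your own. Each camera call takes 0.05 s, during which the arm holds its last target.

## Working session

There is one attempt and no reset: what is moved stays moved. The work goes in short steps, Python scripts to look and compute and a tool call to move; the robot and the scene stay as the last step left them, time stands still between calls to the robot, and variables do not carry over. Pictures are saved under pics/ and viewed, and the job is handed in when it is done.

Besides the shell and the picture viewer there is one more tool, called as name(argument=value, ...), one argument or row to a line, values as JSON. carry_out: Moves the arm, as the interface text tells. Its arguments: {"type":"object","properties":{"targets":{"type":"array","items":{"type":"array","items":{"type":"number"}}},"newtons":{"type":"number"}},"required":["targets"]}

```bash
mkdir -p pics; ls; python3 - <<'E'
from rig import robot, imaging
import cv2, json, numpy as np
s=robot.read_state(); print(s)
for n in ["scene","top","wrist"]:
    d=imaging.snapshot(n)
    cv2.imwrite(f"pics/{n}0.png",d["pixels"][:,:,::-1])
    np.save(f"pics/{n}0.npy",d,allow_pickle=True)
    print(n,{k:np.round(v,4).tolist() for k,v in d.items() if k!="pixels"})
E
```

```text
pics
{'time': 0.0, 'joint_positions': array([-7.58441039e+01,  5.26470858e+00,  7.05830022e+01, -1.11103366e-03,
        1.04266653e+02, -3.24761898e+00]), 'qvel': array([ 0.16618557,  0.02673933, -0.00159664,  0.02200751,  0.09541578,
       -0.05440546]), 'tau': array([-1.50987980e-03, -4.58724511e+01, -4.18028319e+01, -1.16868682e-04,
        1.14700285e-02,  1.98485179e-05]), 'tool_pos': array([ 179.39225938, -572.25467028,  230.12308407]), 'eef_rot': array([-1.79885759e+02, -5.40326314e-03,  1.74032370e+01]), 'force': array([-0.34376725,  0.97359576, -0.39511398]), 'moment': array([-2.29612157e-02, -4.56399708e-02, -6.09847858e-05]), 'width': 1.0020859658487813}
scene {'camera_matrix': [[364.3693, 0.0, 318.9729], [0.0, 364.3693, 195.8567], [0.0, 0.0, 1.0]], 'k1': -0.05, 'world_from_camera': [[-0.8775, 0.3396, -0.3385, 893.7893], [0.4795, 0.6264, -0.6146, 670.2212], [0.0034, -0.7016, -0.7125, 872.3629], [0.0, 0.0, 0.0, 1.0]]}
top {'camera_matrix': [[469.3128, 0.0, 324.9704], [0.0, 469.3128, 189.7679], [0.0, 0.0, 1.0]], 'k1': -0.1227, 'world_from_camera': [[0.0183, -0.9762, 0.2163, 258.5073], [-0.9998, -0.0193, -0.0026, 13.239], [0.0067, -0.2162, -0.9763, 1423.8116], [0.0, 0.0, 0.0, 1.0]]}
wrist {'camera_matrix': [[285.3048, 0.0, 317.027], [0.0, 285.3048, 204.96], [0.0, 0.0, 1.0]], 'k1': 0.0029, 'tool_from_camera': [[-0.0008, -0.9545, -0.2982, 75.6148], [1.0, -0.0011, 0.0009, 0.3115], [-0.0012, -0.2982, 0.9545, -142.0376], [0.0, 0.0, 0.0, 1.0]]}
```

View pics/scene0.png

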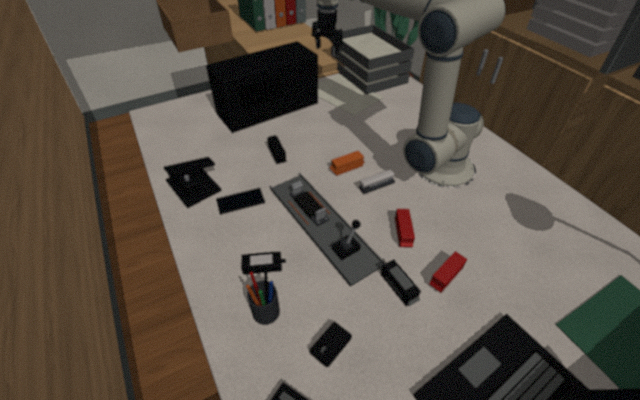

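View pics/top0.png

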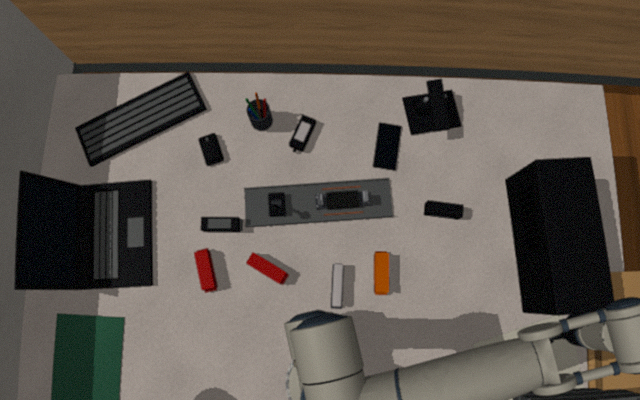

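View pics/wrist0.png

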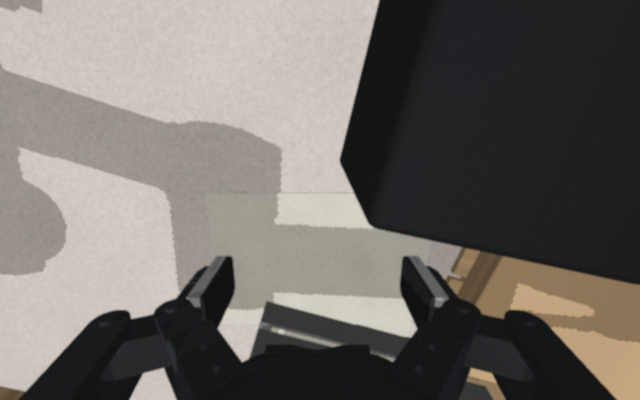

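```bash
python3 - <<'E'
import cv2, numpy as np
def g(im): return (255*(im/255.)**0.45).astype(np.uint8)
a=cv2.imread("pics/top0.png")
cv2.imwrite("pics/topz.png",g(cv2.resize(a[90:320,190:480],None,fx=2.75,fy=2.6,interpolation=cv2.INTER_CUBIC)))
b=cv2.imread("pics/scene0.png")
cv2.imwrite("pics/scz.png",g(cv2.resize(b[120:390,150:480],None,fx=2.2,fy=2.2,interpolation=cv2.INTER_CUBIC)))
E
```

```text
(no output)
```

View pics/topz.png

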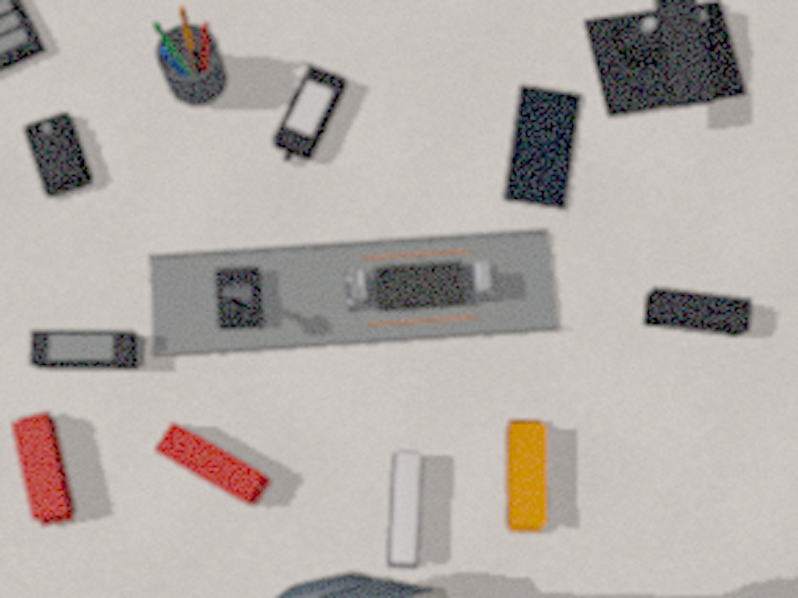

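View pics/scz.png

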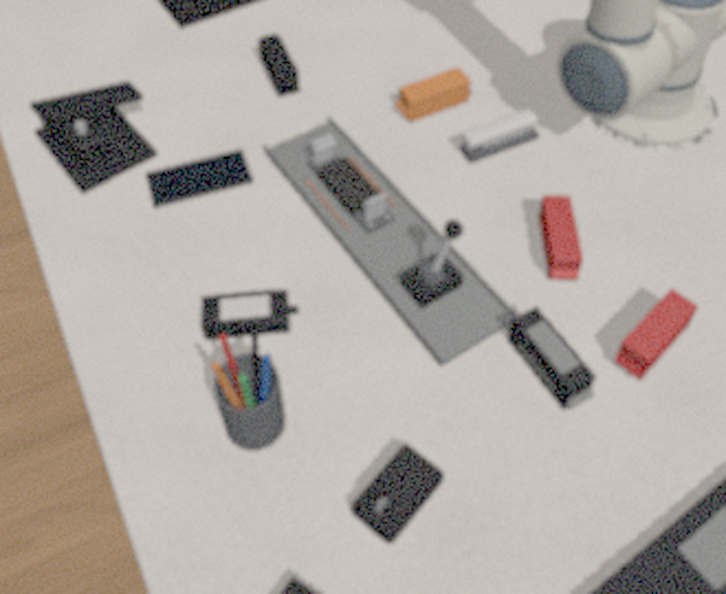

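```bash
cat > h.py <<'E'
import numpy as np, cv2
from scipy.spatial.transform import Rotation as R
def proj(d,P,T=None):
    T=d["world_from_camera"] if T is None else T
    P=np.atleast_2d(P).astype(float)
    Q=(P-T[:3,3])@T[:3,:3]
    s=Q[:,:2]/Q[:,2:]; r2=(s**2).sum(1,keepdims=True)
    s=s*(1+d["k1"]*r2)
    K=d["camera_matrix"]
    return np.c_[K[0,0]*s[:,0]+K[0,2],K[1,1]*s[:,1]+K[1,2]]
def ray(d,uv,T=None):
    T=d["world_from_camera"] if T is None else T
    K=d["camera_matrix"]; uv=np.atleast_2d(uv).astype(float)
    t=np.c_[(uv[:,0]-K[0,2])/K[0,0],(uv[:,1]-K[1,2])/K[1,1]]
    s=t.copy()
    for _ in range(20): s=t/(1+d["k1"]*(s**2).sum(1,keepdims=True))
    D=np.c_[s,np.ones(len(s))]@T[:3,:3].T
    return T[:3,3],D
def onz(d,uv,z,T=None):
    o,D=ray(d,uv,T); return o+D*((z-o[2])/D[:,2:])
def wT(st,d):
    M=np.eye(4); M[:3,:3]=R.from_euler('xyz',st["eef_rot"],degrees=True).as_matrix(); M[:3,3]=st["tool_pos"]
    return M@d["tool_from_camera"]
def load(n): return np.load(f"pics/{n}.npy",allow_pickle=True).item()
def snap(n,tag):
    from rig import robot,imaging
    st=robot.read_state(); d=imaging.snapshot(n)
    if n=="wrist": d["world_from_camera"]=wT(st,d)
    np.save(f"pics/{tag}.npy",d,allow_pickle=True); cv2.imwrite(f"pics/{tag}.png",d["pixels"][:,:,::-1])
    return st,d
def gz(a,x0,x1,y0,y1,f,name,gam=.45):
    a=a[y0:y1,x0:x1]; a=cv2.resize(a,None,fx=f,fy=f,interpolation=cv2.INTER_CUBIC)
    cv2.imwrite(name,(255*(a/255.)**gam).astype(np.uint8))
E
python3 - <<'E'
from h import *
d=load("top0")
# zoom->orig
def z(u,v): return [190+u/2.75,90+v/2.6]
for n,h,pts in [("trayrim",22,[(151,256),(547,231),(560,328),(152,354)]),
 ("labelmod",48,[(33,332),(136,332),(136,366),(33,368)]),("othermod",48,[(650,289),(750,299),(746,333),(645,323)]),
 ("adapter?",32,[(310,67),(345,80),(312,157),(277,143)]),("isol",110,[(240,300)]),("clips",70,[(355,288),(482,277)])]:
    P=onz(d,[z(*p) for p in pts],h); print(n,np.round(P).tolist(),np.round(np.linalg.norm(np.diff(P,axis=0),axis=1)))
E
```

```text
trayrim [[568.0, 255.0, 22.0], [608.0, -187.0, 22.0], [491.0, -200.0, 22.0], [452.0, 248.0, 22.0]] [444. 117. 450.]
labelmod [[471.0, 375.0, 48.0], [473.0, 262.0, 48.0], [434.0, 260.0, 48.0], [429.0, 372.0, 48.0]] [113.  39. 112.]
othermod [[534.0, -296.0, 48.0], [524.0, -407.0, 48.0], [484.0, -401.0, 48.0], [494.0, -289.0, 48.0]] [112.  41. 112.]
adapter? [[805.0, 84.0, 32.0], [789.0, 44.0, 32.0], [691.0, 78.0, 32.0], [707.0, 119.0, 32.0]] [ 44. 104.  43.]
isol [[501.0, 145.0, 110.0]] []
clips [[525.0, 26.0, 70.0], [540.0, -110.0, 70.0]] [137.]
```

```bash
python3 - <<'E'
from h import *
a=cv2.imread("pics/scene0.png")
A=cv2.resize(a[255:310,370:430],None,fx=8,fy=8,interpolation=cv2.INTER_CUBIC)[:440]
B=cv2.resize(a[125:172,255:300],None,fx=8,fy=8,interpolation=cv2.INTER_CUBIC)
c=np.zeros((440,840,3),np.uint8); c[:,:480]=A; c[:376,480:840]=B
cv2.imwrite("pics/mods.png",cv2.resize((255*(c/255.)**.4).astype(np.uint8),(800,420)))
E
```

```text
(no output)
```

View pics/mods.png

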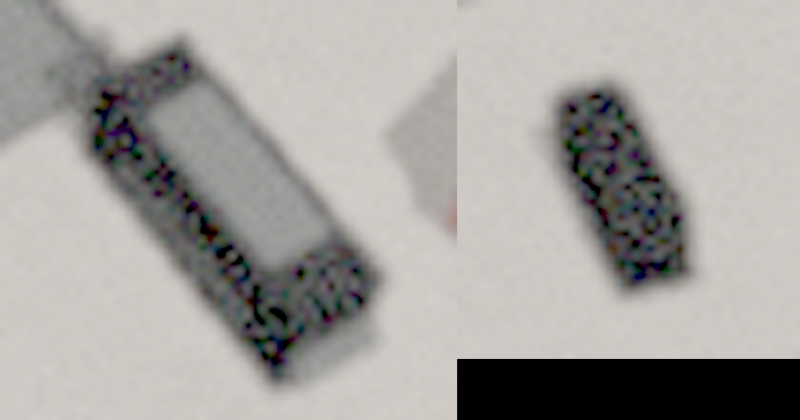

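```bash
cat > plan.py <<'E'
import numpy as np
def rows(cur,wps,jaw):
    "cur=(x,y,z,yaw) commanded; wps list same"
    p=np.radians(cur[3]); X=np.array([np.cos(p),np.sin(p),0]);Y=np.array([np.sin(p),-np.cos(p),0])
    for w in wps:
        d=np.array(w[:3])-cur[:3]
        print([round(float(d@X),1),round(float(d@Y),1),round(float(-d[2]),1),0,0,round(float(-(w[3]-cur[3])),1),jaw])
E
python3 - <<'E'
from plan import *
c=np.array([179.489,-572.538,231.275,17.4])
th=np.linspace(-72.6,26.6,19)[1:]; 
W=[(r*np.cos(np.radians(t)),r*np.sin(np.radians(t)),z,y) for t,r,z,y in zip(th,np.linspace(600,515,19)[1:],np.linspace(231,250,19)[1:]+40*np.sin(np.linspace(0,np.pi,19))[1:],np.linspace(17.4,93,19)[1:])]
rows(c,W[:10],-1); print(W[9]); rows(np.array(W[9]),W[10:],-1)
E
```

```text
[57.1, -7.5, -7.7, 0, 0, -4.2, -1]
[112.8, -20.4, -15.5, 0, 0, -8.4, -1]
[166.6, -38.4, -22.9, 0, 0, -12.6, -1]
[218.0, -61.4, -29.7, 0, 0, -16.8, -1]
[266.6, -89.0, -35.6, 0, 0, -21.0, -1]
[311.8, -120.9, -40.7, 0, 0, -25.2, -1]
[353.5, -156.8, -44.7, 0, 0, -29.4, -1]
[391.1, -196.2, -47.6, 0, 0, -33.6, -1]
[424.5, -238.7, -49.2, 0, 0, -37.8, -1]
[453.4, -283.8, -49.7, 0, 0, -42.0, -1]
(np.float64(527.2257617178855), np.float64(-166.1212442342455), np.float64(280.9478656760439), np.float64(59.39999999999999))
[49.6, -19.0, 0.7, 0, 0, -4.2, -1]
[96.8, -42.5, 2.6, 0, 0, -8.4, -1]
[141.0, -70.3, 5.6, 0, 0, -12.6, -1]
[182.0, -101.9, 9.5, 0, 0, -16.8, -1]
[219.4, -137.0, 14.1, 0, 0, -21.0, -1]
[253.0, -175.2, 19.4, 0, 0, -25.2, -1]
[282.4, -216.2, 25.1, 0, 0, -29.4, -1]
[307.5, -259.4, 30.9, 0, 0, -33.6, -1]
```

carry_out(
  targets=[
    [57, -7.5, -8, 0, 0, -4.2, -1],
    [113, -20, -15, 0, 0, -8.4, -1],
    [167, -38, -23, 0, 0, -12.6, -1],
    [218, -61, -30, 0, 0, -16.8, -1],
    [267, -89, -36, 0, 0, -21, -1],
    [312, -121, -41, 0, 0, -25.2, -1],
    [353, -157, -45, 0, 0, -29.4, -1],
    [391, -196, -48, 0, 0, -33.6, -1],
    [424, -239, -49, 0, 0, -37.8, -1],
    [453, -284, -50, 0, 0, -42, -1],
  ],
)

```text
time: 1.4
tool_pos: [527.2, -164.3, 280.8]
eef_rot: [-180.0, 0.0, 59.6]
force: [-0.1, -0.5, 0.1]
width: 0.999
```

carry_out(
  targets=[
    [50, -19, 1, 0, 0, -4.2, -1],
    [97, -42, 3, 0, 0, -8.4, -1],
    [141, -70, 6, 0, 0, -12.6, -1],
    [182, -102, 10, 0, 0, -16.8, -1],
    [219, -137, 14, 0, 0, -21, -1],
    [253, -175, 20, 0, 0, -25.2, -1],
    [282, -216, 25, 0, 0, -29.4, -1],
    [307, -259, 31, 0, 0, -33.6, -1],
    [307, -259, 31, 0, 0, -33.6, -1],
  ],
)

```text
time: 2.52
tool_pos: [458.3, 232.5, 249.5]
eef_rot: [-179.9, -0.0, 93.3]
force: [-0.3, -0.4, -0.1]
width: 1.001
```

```bash
python3 - <<'E'
from h import *
st,d=snap("wrist","w1"); print(st["time"],st["tool_pos"],st["eef_rot"],st["force"])
a=cv2.imread("pics/w1.png"); gz(a,0,640,0,400,1.25,"pics/w1g.png")
st,d=snap("top","t1"); a=cv2.imread("pics/t1.png"); gz(a,190,480,150,320,2.75,"pics/t1g.png")
E
```

```text
2.525 [458.33085569 232.50123627 249.52925249] [-1.79912234e+02 -1.41942055e-02  9.33120875e+01] [-0.26711664 -0.35714076 -0.12952046]
```

View pics/w1g.png

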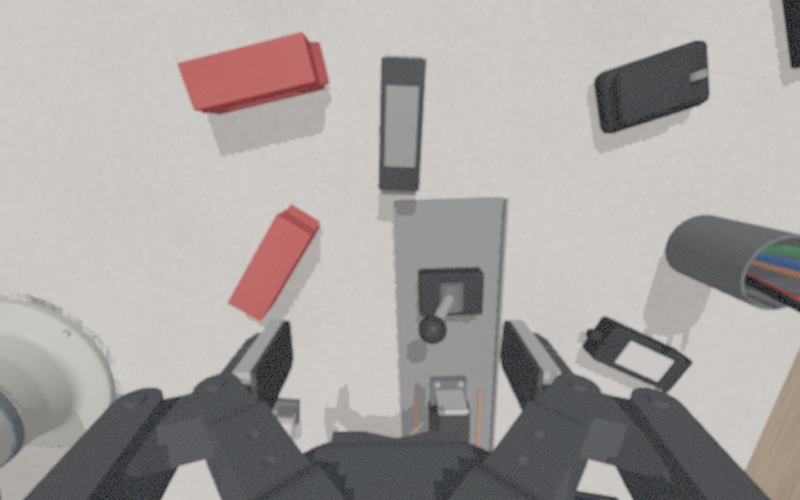

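```bash
python3 - <<'E'
from h import *
a=cv2.imread("pics/w1.png"); 
A=cv2.resize(a[35:175,285:365],None,fx=4.2,fy=4.2,interpolation=cv2.INTER_CUBIC)
B=cv2.resize(a[150:350,300:420],None,fx=2.9,fy=2.9,interpolation=cv2.INTER_CUBIC)
c=np.zeros((590,700,3),np.uint8); c[:588,:336]=A; c[:580,340:688]=B
cv2.imwrite("pics/w1c.png",(255*(c/255.)**.4).astype(np.uint8))
E
```

```text
(no output)
```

View pics/w1c.png

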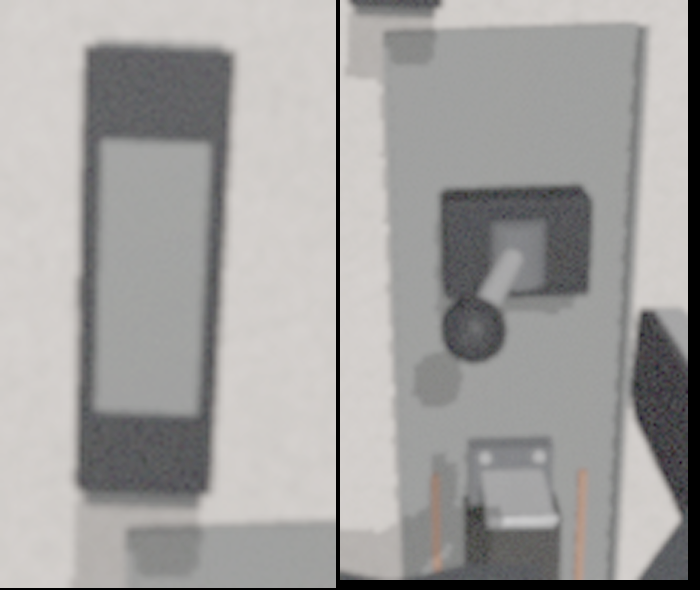

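```bash
python3 - <<'E'
from h import *
d=load("w1"); t=load("top0")
pts=np.array([(86,46),(233,53),(208,492),(80,487)])/4.2+[285,35]
P=onz(d,pts,48); print(np.round(P,1),P.mean(0), np.linalg.norm(np.roll(P,-1,0)-P,axis=1))
lab=np.array([(99,139),(212,142),(198,416),(91,413)])/4.2+[285,35]
L=onz(d,lab,48);print(np.round(L,1),L.mean(0),np.linalg.norm(np.roll(L,-1,0)-L,axis=1))
for Q in (P,L):
  v=(Q[0]+Q[1]-Q[2]-Q[3]); print("len yaw",np.degrees(np.arctan2(-v[0],v[1])))
# tray corners rim z22 : left front (386,30), right (645,28)
q=np.array([(386,33),(640,26),(615,575)])-[340,0]; q=q/2.9+[300,150]
print("tray",onz(d,q,22))
b=np.array([(473-340,328)])/2.9+[300,150]; print("ball",onz(d,b,104))
c=np.array([(468,438),(551,438)])-[340,0]; c=c/2.9+[300,150]; print("clipfootplate",onz(d,c,12))
c=np.array([(487,518),(557,518)])-[340,0]; c=c/2.9+[300,150]; print("leaf top z72",onz(d,c,72))
c=np.array([(433,475),(585,470),(438,570),(577,570)])-[340,0]; c=c/2.9+[300,150]; print("orange z12",onz(d,c,12))
c=np.array([(445,190),(585,187),(590,290),(445,292)])-[340,0]; c=c/2.9+[300,150]; print("lever block",onz(d,c,34), onz(d,c,24))
E
```

```text
[[436.7 378.5  48. ]
 [474.4 379.   48. ]
 [476.4 267.7  48. ]
 [440.  267.   48. ]] [456.88285106 323.05436795  48.        ] [ 37.65067492 111.34923951  36.35251253 111.52737573]
[[441.1 357.1  48. ]
 [470.6 358.   48. ]
 [472.  288.4  48. ]
 [442.2 287.6  48. ]] [456.48057424 322.77568741  48.        ] [29.52345537 69.59773477 29.82305181 69.52484134]
len yaw 1.3614804585376772
len yaw 1.0429931288797503
tray [[454.83930093 251.44991338  22.        ]
 [567.54104318 261.02525406  22.        ]
 [598.28797724 -41.22297794  22.        ]]
ball [[494.80822345 151.39320691 104.        ]]
clipfootplate [[510.94154472  35.32863909  12.        ]
 [555.39538259  37.95228176  12.        ]]
leaf top z72 [[514.52584978  35.30115903  72.        ]
 [547.18004868  37.24348054  72.        ]]
orange z12 [[493.89971207  10.6704643   12.        ]
 [576.1787985   18.77987515  12.        ]
 [501.39200647 -53.16650017  12.        ]
 [580.18926619 -48.4612861   12.        ]]
lever block [[485.79987123 183.03581125  34.        ]
 [549.58370544 188.1848244   34.        ]
 [558.5605885  136.71724563  34.        ]
 [489.76536415 131.65239918  34.        ]] [[486.69045204 179.54413857  24.        ]
 [552.25802579 184.83714586  24.        ]
 [561.48595085 131.93025639  24.        ]
 [490.7668415  126.72376955  24.        ]]
```

```bash
cat >> plan.py <<'E'
import json,os
def app(cur,row):
    p=np.radians(cur[3]); X=np.array([np.cos(p),np.sin(p),0]);Y=np.array([np.sin(p),-np.cos(p),0])
    q=np.array(cur[:3])+row[0]*X+row[1]*Y+np.array([0,0,-row[2]])
    return np.r_[q,cur[3]-row[5]]
E
python3 - <<'E'
from plan import *
c=app([179.489,-572.538,231.275,17.4],[453,-284,-50,0,0,-42]); print(c)
c=app(c,[307,-259,31,0,0,-33.6]); print(c)
rows(c,[(457,265,190,92.2),(457,323,130,91.2),(457,323,75,91.2)],-1)
c=(457,323,75,91.2); rows(c,[(457,323,40,91.2),(457,323,11,91.2)],-1)
from h import *
d=load("w1"); print(onz(d,np.array([(254,176),(327/1.25,85/1.25),(314/1.25,40/1.25)]),50))
E
```

```text
[ 526.83228382 -166.06826781  281.275        59.4       ]
[460.17581346 230.02126116 250.275       93.        ]
[35.1, -1.3, 60.3, 0, 0, 0.8, -1]
[93.0, 1.7, 120.3, 0, 0, 1.8, -1]
[93.0, 1.7, 175.3, 0, 0, 1.8, -1]
[0.0, 0.0, 35.0, 0, 0, -0.0, -1]
[0.0, 0.0, 64.0, 0, 0, -0.0, -1]
[[380.64810171 233.6542013   50.        ]
 [390.02632663 353.9630973   50.        ]
 [379.1346046  387.91178299  50.        ]]
```

carry_out(
  targets=[
    [35, -1.5, 60, 0, 0, 0.8, -1],
    [93, 1.5, 115, 0, 0, 1.8, -1],
    [93, 1.5, 165, 0, 0, 1.8, -1],
    [93, 1.5, 165, 0, 0, 1.8, -1],
  ],
  newtons=120,
)

```text
time: 3.12
tool_pos: [454.7, 320.8, 79.7]
eef_rot: [-179.5, 0.3, 91.2]
force: [0.2, -0.8, 0.9]
width: 1.002
```

```bash
python3 - <<'E'
from h import *
from rig import robot
st,d=snap("wrist","w2"); print(st["time"],st["tool_pos"],st["eef_rot"],st["force"],st["qvel"])
a=cv2.imread("pics/w2.png"); gz(a,0,640,0,400,1.25,"pics/w2g.png")
E
```

```text
3.125 [454.73208995 320.81773476  79.71645355] [-179.49856169    0.32233097   91.15394027] [ 0.15028214 -0.75666248  0.94163196] [ 0.14589579 -0.65029472 -2.61730906 -0.35577257 -2.75253061  0.52393215]
```

View pics/w2g.png

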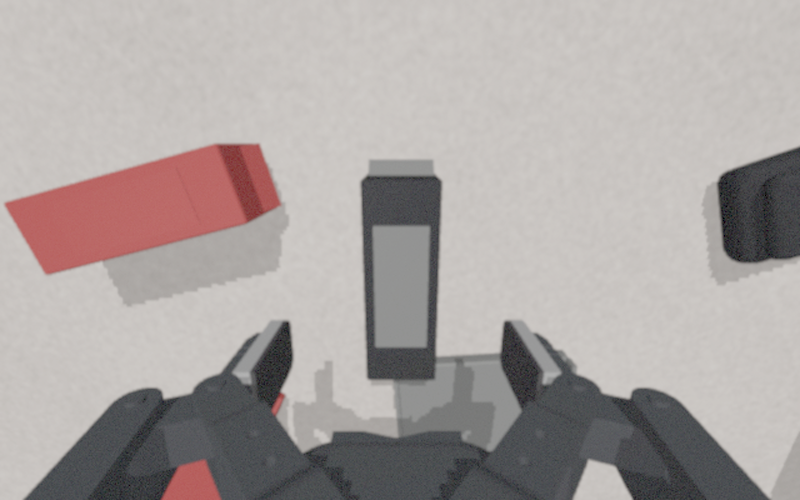

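```bash
python3 - <<'E'
from h import *
from rig import robot
d=load("w2"); st=robot.read_state(); print(st["tool_pos"],st["eef_rot"])
a=cv2.imread("pics/w2.png")
A=cv2.resize(a[120:310,270:370],None,fx=3.1,fy=3.1,interpolation=cv2.INTER_CUBIC)
cv2.imwrite("pics/w2c.png",(255*(A/255.)**.4).astype(np.uint8))
pts=np.array([(364,179),(440,179),(435,377),(368,377)])/1.25
P=onz(d,pts,48); print(np.round(P,1),P.mean(0), np.linalg.norm(np.roll(P,-1,0)-P,axis=1))
pts=np.array([(373,226),(430,226),(427,347),(376,347)])/1.25
P=onz(d,pts,48); print(np.round(P,1),P.mean(0), np.linalg.norm(np.roll(P,-1,0)-P,axis=1))
E
```

```text
[455.98974821 321.25868171  82.43187988] [-179.71242692    0.20188018   91.13414087]
[[437.5 380.2  48. ]
 [473.7 380.9  48. ]
 [477.2 269.9  48. ]
 [438.9 268.9  48. ]] [456.82416585 324.98711963  48.        ] [ 36.25179339 111.03537174  38.29791463 111.26523427]
[[441.8 357.3  48. ]
 [470.1 357.9  48. ]
 [471.7 289.4  48. ]
 [443.4 288.7  48. ]] [456.75289284 323.32029224  48.        ] [28.30607908 68.59448341 28.30552189 68.70069048]
```

View pics/w2c.png

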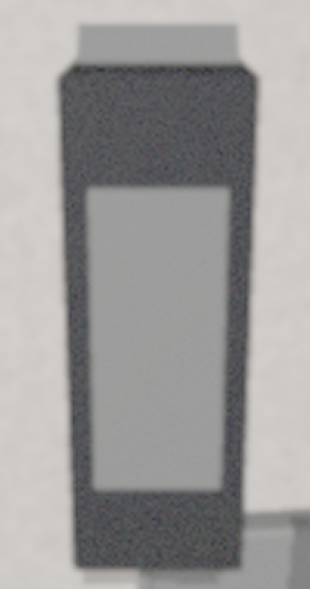

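carry_out(
  targets=[
    [0.5, 0, 35, 0, 0, 0, -1],
    [0.5, 0, 60, 0, 0, 0, -1],
    [0.5, 0, 74, 0, 0, 0, -1],
    [0.5, 0, 74, 0, 0, 0, -1],
    [0.5, 0, 74, 0, 0, 0, 1],
    [0.5, 0, 74, 0, 0, 0, 1],
    [0.5, 0, 74, 0, 0, 0, 1],
    [0.5, 0, 74, 0, 0, 0, 1],
    [0.5, 0, 74, 0, 0, 0, 1],
    [0.5, 0, 74, 0, 0, 0, 1],
  ],
  newtons=120,
)

```text
time: 4.42
tool_pos: [457.3, 324.0, 12.8]
eef_rot: [179.9, -0.1, 91.2]
force: [-0.9, -0.6, 6.0]
width: 0.45
```

carry_out(
  targets=[
    [0, 0, -4, 0, 0, 0, 1],
    [0, 0, -15, 0, 0, 0, 1],
    [0, 0, -50, 0, 0, 0, 1],
    [0, 0, -100, 0, 0, 0, 1],
    [0, 0, -150, 0, 0, 0, 1],
    [0, 0, -185, 0, 0, 0, 1],
    [0, 0, -190, 0, 0, 0, 1],
    [0, 0, -190, 0, 0, 0, 1],
  ],
)

```text
time: 5.42
tool_pos: [456.4, 323.3, 199.9]
eef_rot: [-179.9, 0.1, 91.2]
force: [1.0, -0.5, -4.8]
width: 0.452
```

```bash
python3 - <<'E'
from h import *
from plan import *
from rig import robot
st,d=snap("wrist","w3"); print(st["time"],st["tool_pos"],st["eef_rot"],st["force"],st["width"])
a=cv2.imread("pics/w3.png"); gz(a,0,640,0,400,1.25,"pics/w3g.png")
c=app([460.18,230.02,250.275,93],[93,1.5,165,0,0,1.8]); print(c); c=app(c,[.5,0,74,0,0,0]); print(c); c=app(c,[0,0,-190,0,0,0]); print(c)
E
```

```text
5.425 [456.37046075 323.29667581 199.87439509] [-1.79911312e+02  5.46694935e-02  9.12072790e+01] [ 1.02751082 -0.49947844 -4.81940755] 0.45214087503259853
[456.81070037 322.97105067  85.275       91.2       ]
[456.80022916 323.47094101  11.275       91.2       ]
[456.80022916 323.47094101 201.275       91.2       ]
```

View pics/w3g.png

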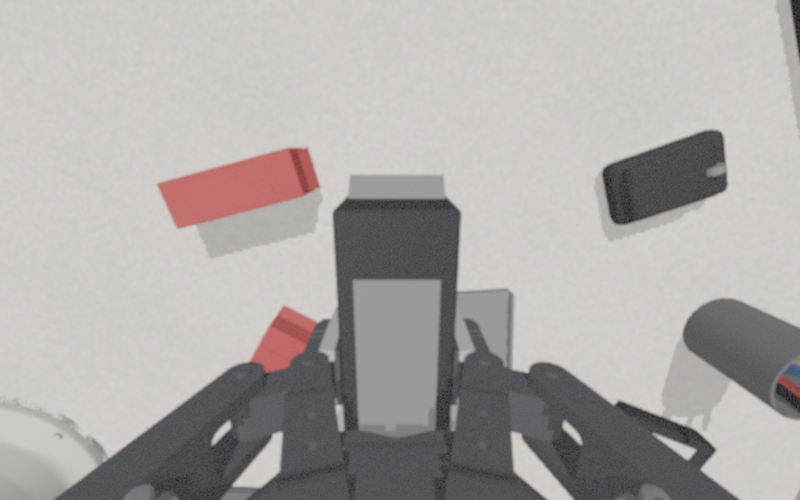

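```bash
python3 - <<'E'
from h import *
d=load("w3"); T=d["tool_from_camera"]
def ont(uv,z): return onz(d,uv,z,T)
print("top edge",ont(np.array([(346,200),(447,200)])/1.25,-35.2))
print("lug edge",ont(np.array([(350,176),(444,176)])/1.25,-35.2+32))
print("side",ont(np.array([(334,212),(460,212),(338,320),(457,320)])/1.25,-35.2))
print("label",ont(np.array([(354,279),(441,279)])/1.25,-35.2))
E
```

```text
top edge [[ 59.73791079 -15.34021974 -35.2       ]
 [ 59.71652649  14.8696276  -35.2       ]]
lug edge [[ 64.132695   -17.95245536  -3.2       ]
 [ 64.10575722  17.86400072  -3.2       ]]
side [[ 56.11959811 -19.12194194 -35.2       ]
 [ 56.09344485  18.94731305 -35.2       ]
 [ 19.89796055 -19.70934811 -35.2       ]
 [ 19.87960931  19.85205796 -35.2       ]]
label [[ 34.46933694 -13.86293385 -35.2       ]
 [ 34.45389836  14.00188264 -35.2       ]]
```

```bash
python3 - <<'E'
from plan import *
c=np.array([456.8,323.47,201.275,91.2]); e=np.array([560,-299,220,95])
rows(c,[c+(e-c)*t for t in np.linspace(0,1,12)[1:]],1)
E
```

```text
[-56.8, 8.2, -1.7, 0, 0, -0.3, 1]
[-113.5, 16.4, -3.4, 0, 0, -0.7, 1]
[-170.3, 24.6, -5.1, 0, 0, -1.0, 1]
[-227.1, 32.8, -6.8, 0, 0, -1.4, 1]
[-283.9, 41.0, -8.5, 0, 0, -1.7, 1]
[-340.6, 49.2, -10.2, 0, 0, -2.1, 1]
[-397.4, 57.4, -11.9, 0, 0, -2.4, 1]
[-454.2, 65.6, -13.6, 0, 0, -2.8, 1]
[-511.0, 73.8, -15.3, 0, 0, -3.1, 1]
[-567.7, 81.9, -17.0, 0, 0, -3.5, 1]
[-624.5, 90.1, -18.7, 0, 0, -3.8, 1]
```

carry_out(
  targets=[
    [-40, 6, -2, 0, 0, -0.3, 1],
    [-95, 14, -4, 0, 0, -0.7, 1],
    [-152, 22, -6, 0, 0, -1.0, 1],
    [-210, 30, -8, 0, 0, -1.4, 1],
    [-270, 39, -10, 0, 0, -1.7, 1],
    [-330, 48, -12, 0, 0, -2.1, 1],
    [-390, 56, -14, 0, 0, -2.4, 1],
    [-450, 65, -16, 0, 0, -2.8, 1],
    [-510, 73, -18, 0, 0, -3.1, 1],
    [-565, 81, -19, 0, 0, -3.5, 1],
    [-605, 87, -19, 0, 0, -3.8, 1],
    [-625, 90, -19, 0, 0, -3.8, 1],
  ],
)

```text
time: 6.98
tool_pos: [559.0, -301.3, 216.5]
eef_rot: [-179.7, -0.2, 94.9]
force: [0.3, -0.4, -5.6]
width: 0.453
```

carry_out(
  targets=[
    [0, 0, 0, 0, 0, 0, 1],
    [0, 0, 0, 0, 0, 0, 1],
    [0, 0, 0, 0, 0, 0, 1],
  ],
)

```text
time: 7.35
tool_pos: [560.0, -298.1, 220.5]
eef_rot: [180.0, -0.0, 95.1]
force: [-0.5, -0.2, -4.0]
width: 0.451
```

```bash
python3 - <<'E'
from h import *
from plan import *
st,d=snap("wrist","w4"); print(st["time"],st["tool_pos"],st["eef_rot"],st["force"],st["width"],st["qvel"])
a=cv2.imread("pics/w4.png"); gz(a,0,640,0,400,1.25,"pics/w4g.png")
gz(a,200,460,0,200,3,"pics/w4c.png")
c=app([456.8,323.47,201.275,91.2],[-625,90,-19,0,0,-3.8]); print(c)
E
```

```text
7.35 [ 560.00975862 -298.10641663  220.46988739] [ 1.79989212e+02 -1.32195477e-02  9.51000277e+01] [-0.53931404 -0.24473077 -4.02497316] 0.4509760972622047 [-0.08817638 -0.20909618 -0.3767663  -0.17955947 -0.0206674  -0.19319288]
[ 559.86927394 -299.50810938  220.275        95.        ]
```

View pics/w4g.png

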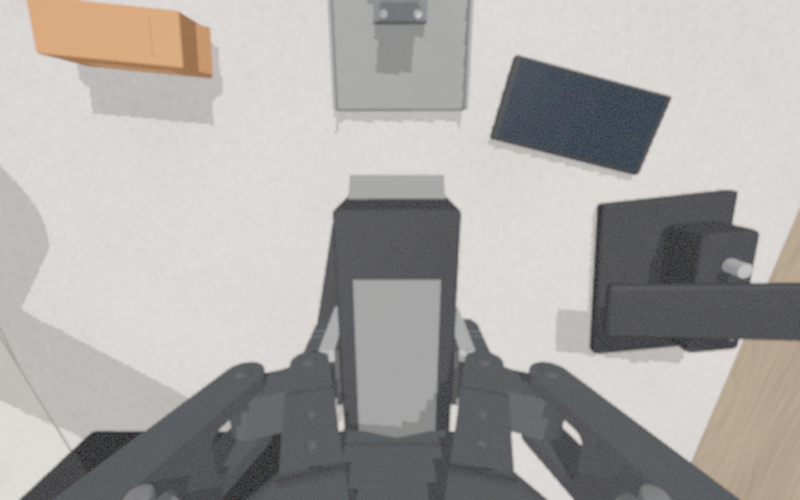

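View pics/w4c.png

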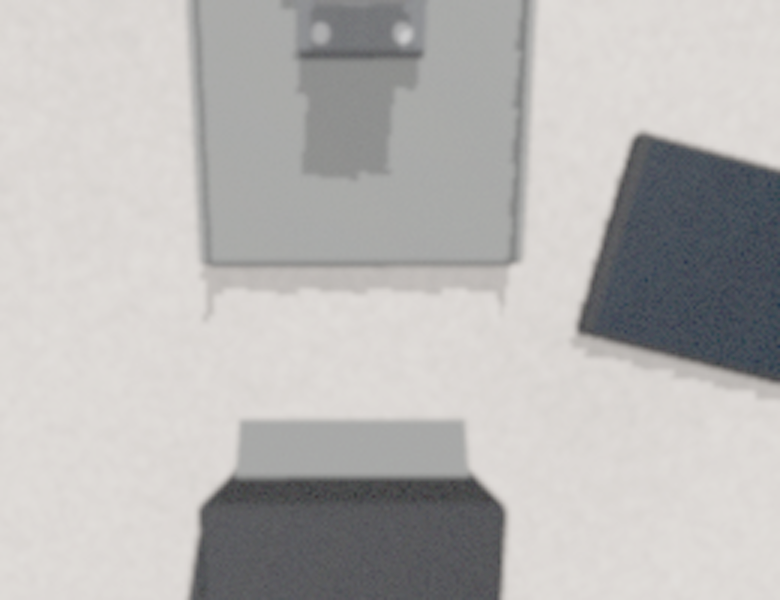

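```bash
python3 - <<'E'
from h import *
from plan import *
d=load("w4")
P=onz(d,np.array([(209,262),(515,260)])/3.+[200,0],12); print(P)
m=P.mean(0); y=np.array([-.0872,.9962]); print("origin z12",m[:2]+150*y)
P=onz(d,np.array([(207,262),(517,260)])/3.+[200,0],22); print(P, np.degrees(np.arctan2(*(P[1]-P[0])[1::-1])))
# foot screws: crop (320,33),(403,33)
print("screws",onz(d,np.array([(320,33),(403,33),(298,55),(423,53)])/3.+[200,0],14))
c=np.array([559.87,-299.5,220.275,95]); 
e=np.array([537+.0872*165,-40-.996*165,260,95]); print(e)
rows(c,[c+(e-c)*t for t in (.5,1)],1)
E
```

```text
[[ 496.34277101 -196.91887811   12.        ]
 [ 612.03448559 -185.98919547   12.        ]]
origin z12 [541.1086283  -42.02403679]
[[ 497.2246231  -197.72538339   22.        ]
 [ 611.08554841 -186.97764017   22.        ]] 5.392377426689631
screws [[ 532.67533168 -118.97709929   14.        ]
 [ 561.73335543 -116.41325664   14.        ]
 [ 525.4387772  -126.35375991   14.        ]
 [ 569.42617386 -121.85582661   14.        ]]
[ 551.388 -204.34   260.      95.   ]
[47.8, -0.1, -19.9, 0, 0, -0.0, 1]
[95.5, -0.2, -39.7, 0, 0, -0.0, 1]
```

carry_out(
  targets=[
    [40, 0, -15, 0, 0, 0, 1],
    [80, 0, -30, 0, 0, 0, 1],
    [96, 0, -40, 0, 0, 0, 1],
    [96, 0, -40, 0, 0, 0, 1],
    [96, 0, -40, 0, 0, 0, 1],
    [96, 0, -40, 0, 0, 0, 1],
  ],
)

```text
time: 8.15
tool_pos: [551.2, -204.8, 259.0]
eef_rot: [-179.9, -0.0, 94.9]
force: [0.2, -1.1, -4.5]
width: 0.453
```

```bash
python3 - <<'E'
from h import *
from plan import *
st,d=snap("wrist","w5"); print(st["time"],st["tool_pos"],st["eef_rot"],st["force"],st["width"],st["qvel"])
a=cv2.imread("pics/w5.png")
gz(a,215,425,0,200,3,"pics/w5c.png")
c=app([ 559.86927394, -299.50810938,  220.275,        95.],[96,0,-40,0,0,0]); print(c)
E
```

```text
8.15 [ 551.20592196 -204.80536856  258.98729296] [-1.79898664e+02 -3.48889554e-02  9.49290479e+01] [ 0.19040863 -1.10823267 -4.52978996] 0.4527150060874222 [-0.00554219  0.04193184 -0.12587125  0.14878178  0.09853644  0.09635097]
[ 551.50232264 -203.87341836  260.275        95.        ]
```

View pics/w5c.png

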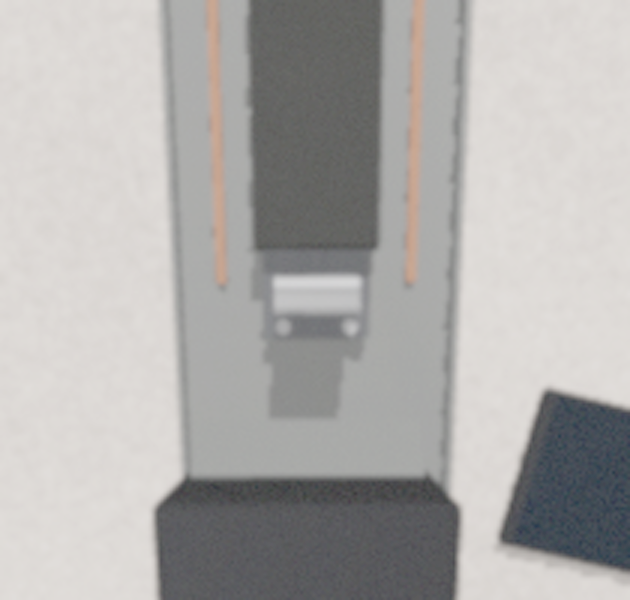

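```bash
python3 - <<'E'
from h import *
d=load("w5"); y=np.array([-.0906,.9959]); x=np.array([.9959,.0906])
f=lambda p,z: onz(d,np.array(p)/3.+[215,0],z)
for z in (27,38,49):
    P=f([(255,248),(377,248)],z); m=P.mean(0)[:2]; print(z,"bed edge",P[:,:2].round(1),"origin",(m+48*y).round(1), np.linalg.norm(P[1]-P[0]))
P=f([(283,327),(351,327)],14); print("screws",P[:,:2],P.mean(0))
P=f([(272,277),(362,277),(273,313),(362,313)],72); print("leaf",P[:,:2])
P=f([(222,283),(410,283)],12); print("orange",P[:,:2], P.mean(0), np.degrees(np.arctan2(*(P[1]-P[0])[1::-1])))
P=f([(189,478),(441,478),(164,0),(462,0)],12); print("plate",P[:,:2])
print(d["world_from_camera"][:3,3])
E
```

```text
27 bed edge [[520.  -93.2]
 [569.  -89.1]] origin [540.2 -43.4] 49.23833051125838
38 bed edge [[520.7 -94.3]
 [568.3 -90.3]] origin [540.2 -44.5] 47.79041644914523
49 bed edge [[521.4 -95.4]
 [567.6 -91.4]] origin [540.2 -45.6] 46.34250238703232
screws [[ 533.19106209 -122.15210231]
 [ 562.22921358 -119.67357053]] [ 547.71013783 -120.91283642   14.        ]
leaf [[ 529.6826522  -106.6747056 ]
 [ 561.82296621 -103.93569072]
 [ 530.93501975 -118.78122505]
 [ 563.09629871 -116.03737636]]
orange [[ 505.95277676 -106.66826302]
 [ 585.48608541  -99.88893516]] [ 545.71943109 -103.27859909   12.        ] 4.872049647581112
plate [[ 495.64342024 -190.47173266]
 [ 609.50227783 -180.70388659]
 [ 477.78221106   -6.05623901]
 [ 593.12964476    3.69862417]]
[ 544.73044239 -129.61001762  401.07029174]
```

carry_out(
  targets=[
    [45, 1, 20, 0, 0, 0, 1],
    [95, 2, 50, 0, 0, 0, 1],
    [140, 3, 85, 0, 0, 0, 1],
    [161, 3, 115, 0, 0, 0, 1],
    [161, 3, 140, 0, 0, 0, 1],
    [161, 3, 150, 0, 0, 0, 1],
    [161, 3, 150, 0, 0, 0, 1],
    [161, 3, 150, 0, 0, 0, 1],
    [161, 3, 150, 0, 0, 0, 1],
  ],
)

```text
time: 9.32
tool_pos: [541.1, -43.6, 111.7]
eef_rot: [179.9, 0.0, 95.0]
force: [0.2, -0.0, -4.5]
width: 0.451
```

```bash
python3 - <<'E'
from h import *
from plan import *
st,d=snap("wrist","w6"); print(st["time"],st["tool_pos"],st["eef_rot"],st["force"],st["width"],st["qvel"])
a=cv2.imread("pics/w6.png"); gz(a,220,420,0,200,3,"pics/w6c.png")
st,d=snap("scene","s6");a=cv2.imread("pics/s6.png"); gz(a,240,400,130,290,3.7,"pics/s6c.png")
c=app([ 551.50232264, -203.87341836 , 260.275  ,      95.],[161,3,150,0,0,0]); print(c)
E
```

```text
9.325 [541.10801971 -43.62283517 111.71723564] [1.79870516e+02 2.97131246e-02 9.49732865e+01] [ 0.15488272 -0.02248117 -4.50586029] 0.45059625652090535 [0.1531073  0.04778758 0.35094178 0.03125574 0.01083818 0.01287159]
[540.45883215 -43.22460474 110.275       95.        ]
```

View pics/w6c.png

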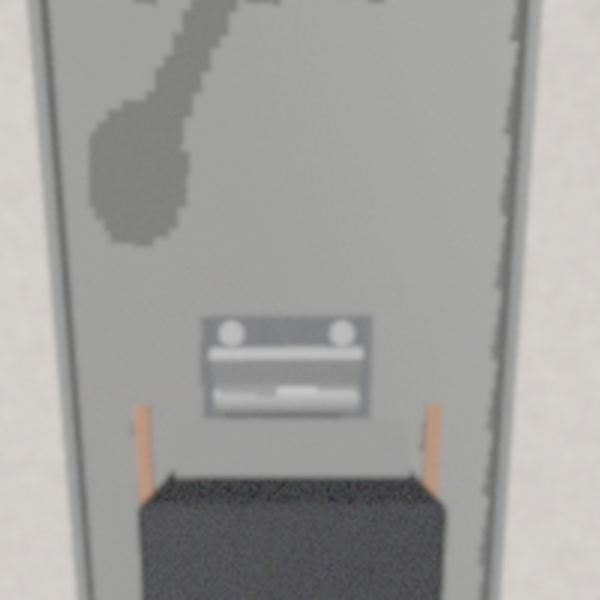

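View pics/s6c.png

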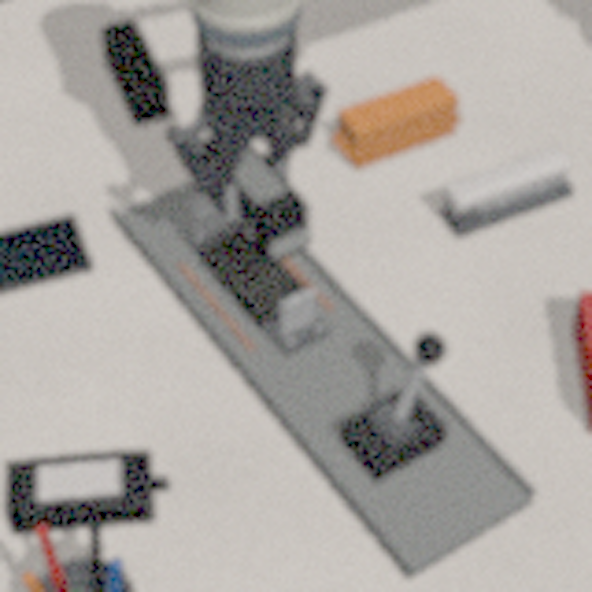

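```bash
python3 - <<'E'
from h import *
d=load("w6"); T=d["tool_from_camera"]; tz=111.7
f=lambda p,z: onz(d,np.array(p)/3.+[220,0],tz-z,T)  # tool z = tz - world z
a=cv2.imread("pics/w6.png").astype(float).mean(2)
print("col profile rows 100-165", [(r,int(a[r,300:330].mean())) for r in range(102,162)])
for bed in (27,38,49):
    print(bed,"bead centre rows 397:",f([(286,397)],bed+20)[0].round(1),"foot rows 316:",f([(286,316)],14)[0].round(1),"screws",f([(231,334),(343,333)],15)[:,:2].round(1).tolist(),"leaf top",f([(210,353),(363,353)],bed+34)[:,:2].round(1).tolist(), "beadx",f([(213,397),(360,397)],bed+20)[:,:2].round(1).tolist())
print("orange ends",f([(141,405),(433,405)],12))
print("lug",f([(172,417),(412,417)],tz+3.2))
E
```

```text
col profile rows 100-165 [(102, 91), (103, 90), (104, 84), (105, 72), (106, 62), (107, 59), (108, 60), (109, 61), (110, 62), (111, 63), (112, 62), (113, 61), (114, 65), (115, 88), (116, 118), (117, 133), (118, 131), (119, 110), (120, 81), (121, 71), (122, 70), (123, 69), (124, 69), (125, 69), (126, 70), (127, 74), (128, 88), (129, 109), (130, 120), (131, 121), (132, 119), (133, 113), (134, 102), (135, 89), (136, 74), (137, 57), (138, 49), (139, 64), (140, 80), (141, 87), (142, 88), (143, 88), (144, 88), (145, 88), (146, 88), (147, 88), (148, 88), (149, 88), (150, 88), (151, 88), (152, 88), (153, 88), (154, 88), (155, 88), (156, 88), (157, 84), (158, 66), (159, 36), (160, 16), (161, 12)]
27 bead centre rows 397: [64.4 -1.6 64.7] foot rows 316: [83.4 -1.8 97.7] screws [[78.9, -16.3], [79.1, 13.3]] leaf top [[74.3, -17.8], [74.3, 15.1]] beadx [[64.4, -18.7], [64.4, 15.7]]
38 bead centre rows 397: [65.  -1.5 53.7] foot rows 316: [83.4 -1.8 97.7] screws [[78.9, -16.3], [79.1, 13.3]] leaf top [[74.4, -16.8], [74.4, 14.2]] beadx [[65.0, -17.7], [65.0, 14.9]]
49 bead centre rows 397: [65.6 -1.5 42.7] foot rows 316: [83.4 -1.8 97.7] screws [[78.9, -16.3], [79.1, 13.3]] leaf top [[74.5, -15.8], [74.5, 13.3]] beadx [[65.6, -16.7], [65.6, 14.0]]
orange ends [[ 60.38365507 -41.67892848  99.7       ]
 [ 60.32392758  38.55758299  99.7       ]]
lug [[ 64.99146953 -19.22742879  -3.2       ]
 [ 64.96322824  18.80472098  -3.2       ]]
```

carry_out(
  targets=[
    [0, -1, 12, 0, 0, 0, 1],
    [0, -1, 24, 0, 0, 0, 1],
    [0, -1, 33, 0, 0, 0, 1],
    [0, -1, 36, 0, 0, 0, 1],
    [0, -1, 36, 0, 0, 0, 1],
  ],
)

```text
time: 10.05
tool_pos: [539.3, -43.2, 74.0]
eef_rot: [-180.0, -0.0, 95.0]
force: [-0.6, -0.0, -4.2]
width: 0.455
```

carry_out(
  targets=[
    [0, 0, 2, 0, 0, 0, 1],
    [0, 0, 4, 0, 0, 0, 1],
    [0, 0, 4, 0, 0, 0, 1],
  ],
)

```text
time: 10.42
tool_pos: [539.3, -43.3, 70.2]
eef_rot: [-180.0, -0.0, 95.0]
force: [-0.4, -0.0, -4.5]
width: 0.447
```

carry_out(
  targets=[
    [0, 0, 2, 0, 0, 0, 1],
    [0, 0, 4, 0, 0, 0, 1],
    [0, 0, 4, 0, 0, 0, 1],
  ],
)

```text
time: 10.8
tool_pos: [539.2, -43.2, 66.0]
eef_rot: [-180.0, -0.0, 95.0]
force: [0.4, -0.5, -4.2]
width: 0.449
```

carry_out(
  targets=[
    [0, 0, 1.5, 0, 0, 0, 1],
    [0, 0, 3, 0, 0, 0, 1],
    [0, 0, 3, 0, 0, 0, 1],
  ],
)

```text
time: 11.18
tool_pos: [539.3, -43.3, 63.0]
eef_rot: [-180.0, -0.0, 95.0]
force: [0.1, -0.1, -4.5]
width: 0.454
```

carry_out(
  targets=[
    [0, 0, 1.5, 0, 0, 0, 1],
    [0, 0, 3, 0, 0, 0, 1],
    [0, 0, 3, 0, 0, 0, 1],
  ],
)

```text
time: 11.55
tool_pos: [539.3, -43.2, 60.0]
eef_rot: [-180.0, -0.0, 95.0]
force: [0.5, 0.3, -4.8]
width: 0.453
```

carry_out(
  targets=[
    [0, 0, 1, 0, 0, 0, 1],
    [0, 0, 2, 0, 0, 0, 1],
    [0, 0, 2, 0, 0, 0, 1],
  ],
)

```text
time: 11.92
tool_pos: [539.3, -43.2, 58.1]
eef_rot: [-180.0, -0.0, 95.0]
force: [-0.2, 1.1, -3.5]
width: 0.452
```

carry_out(
  targets=[
    [0, 0, 1, 0, 0, 0, 1],
    [0, 0, 2, 0, 0, 0, 1],
    [0, 0, 2, 0, 0, 0, 1],
  ],
)

```text
time: 12.3
tool_pos: [539.7, -43.0, 56.9]
eef_rot: [179.9, -0.0, 95.0]
force: [-1.1, 1.8, -0.5]
width: 0.457
```

carry_out(
  targets=[
    [0, 0, 1, 0, 0, 0, 1],
    [0, 0, 2, 0, 0, 0, 1],
    [0, 0, 2, 0, 0, 0, 1],
  ],
)

```text
time: 12.68
tool_pos: [540.2, -43.5, 55.8]
eef_rot: [179.9, 0.0, 95.0]
force: [0.1, 1.1, 5.3]
width: 0.451
```

carry_out(
  targets=[
    [0, 0, 1, 0, 0, 0, 1],
    [0, 0, 2, 0, 0, 0, 1],
    [0, 0, 2, 0, 0, 0, 1],
  ],
)

```text
time: 13.05
tool_pos: [540.7, -43.7, 54.8]
eef_rot: [179.8, 0.1, 95.0]
force: [-2.0, -0.0, 10.0]
width: 0.451
```

carry_out(
  targets=[
    [0, 0, 0.7, 0, 0, 0, 1],
    [0, 0, 1.5, 0, 0, 0, 1],
    [0, 0, 1.5, 0, 0, 0, 1],
  ],
)

```text
time: 13.42
tool_pos: [541.1, -43.7, 54.0]
eef_rot: [179.7, 0.1, 95.0]
force: [-1.5, 1.3, 10.5]
width: 0.453
```

carry_out(
  targets=[
    [0, 0, 0.7, 0, 0, 0, 1],
    [0, 0, 1.5, 0, 0, 0, 1],
    [0, 0, 1.5, 0, 0, 0, 1],
  ],
)

```text
time: 13.8
tool_pos: [541.4, -43.7, 52.2]
eef_rot: [179.7, 0.1, 95.0]
force: [0.9, 1.4, 7.3]
width: 0.457
```

carry_out(
  targets=[
    [0, 0, 0.7, 0, 0, 0, 1],
    [0, 0, 1.5, 0, 0, 0, 1],
    [0, 0, 1.5, 0, 0, 0, 1],
  ],
)

```text
time: 14.18
tool_pos: [539.9, -43.2, 48.2]
eef_rot: [179.9, 0.0, 95.0]
force: [2.8, 1.3, 2.7]
width: 0.445
```

carry_out(
  targets=[
    [0, 0, 0.7, 0, 0, 0, 1],
    [0, 0, 1.5, 0, 0, 0, 1],
    [0, 0, 1.5, 0, 0, 0, 1],
  ],
)

```text
time: 14.55
tool_pos: [539.9, -43.2, 48.2]
eef_rot: [179.9, 0.0, 95.0]
force: [-1.9, 2.9, 11.0]
width: 0.454
```

carry_out(
  targets=[
    [0, 0, 0.7, 0, 0, 0, 1],
    [0, 0, 1.5, 0, 0, 0, 1],
    [0, 0, 1.5, 0, 0, 0, 1],
  ],
)

```text
time: 14.92
tool_pos: [540.0, -43.2, 48.2]
eef_rot: [179.9, 0.0, 95.0]
force: [-5.6, 1.9, 17.9]
width: 0.45
```

```bash
python3 - <<'E'
from h import *
st,d=snap("wrist","w7"); print(st["time"],st["tool_pos"],st["eef_rot"],st["force"],st["moment"],st["width"])
a=cv2.imread("pics/w7.png"); gz(a,220,420,0,200,3,"pics/w7c.png")
st,d=snap("scene","s7");a=cv2.imread("pics/s7.png"); gz(a,240,400,130,290,3.7,"pics/s7c.png")
E
```

```text
14.925 [539.97043735 -43.24555713  48.18439363] [1.79873023e+02 2.15134481e-02 9.50113571e+01] [-5.59414076  1.87142032 17.94776347] [0.50911134 1.18147606 0.0155381 ] 0.4495128616218576
```

View pics/w7c.png

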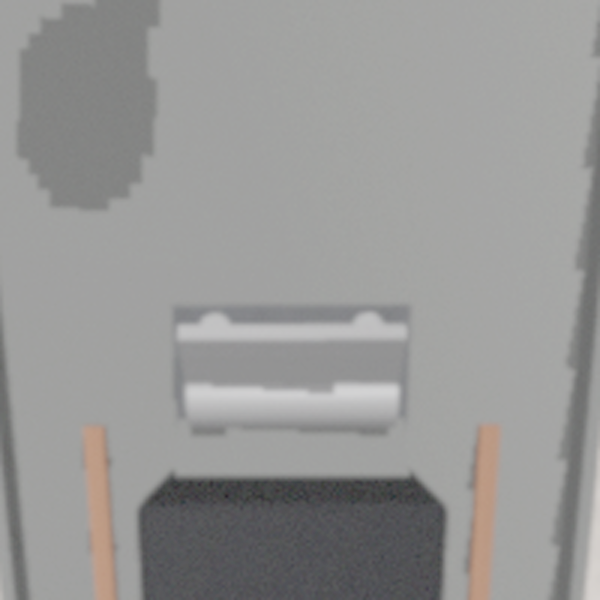

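View pics/s7c.png

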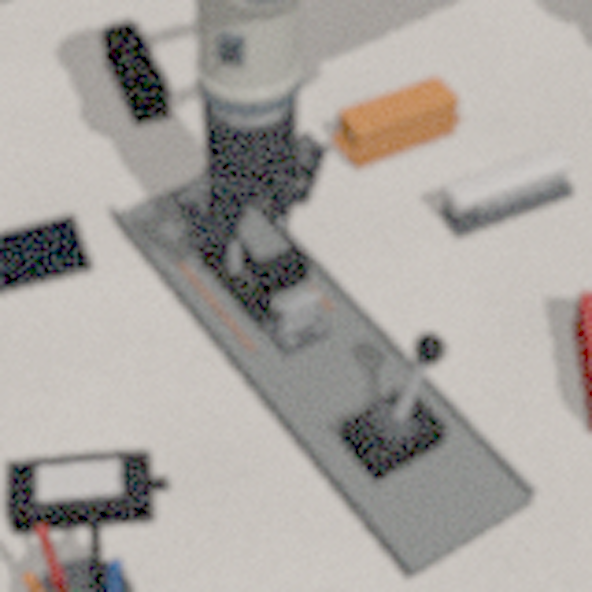

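carry_out(
  targets=[
    [0, 0, -2, 0, 0, 0, 1],
    [0, 0, -3, 0, 0, 0, 1],
    [0, 0, -3, 0, 0, 0, -1],
    [0, 0, -3, 0, 0, 0, -1],
    [0, 0, -3, 0, 0, 0, -1],
    [0, 0, -3, 0, 0, 0, -1],
    [0, 0, -3, 0, 0, 0, -1],
  ],
)

```text
time: 15.9
tool_pos: [539.3, -43.3, 47.7]
eef_rot: [-180.0, 0.0, 95.0]
force: [0.8, 0.2, 0.6]
width: 1.006
```

carry_out(
  targets=[
    [0, 0, -20, 0, 0, 0, -1],
    [0, 0, -65, 0, 0, 0, -1],
    [0, 0, -115, 0, 0, 0, -1],
    [0, 0, -150, 0, 0, 0, -1],
    [-15, 0, -160, 0, 0, 0, -1],
    [-15, 0, -160, 0, 0, 0, -1],
    [-15, 0, -160, 0, 0, 0, -1],
  ],
)

```text
time: 16.77
tool_pos: [540.0, -58.4, 205.6]
eef_rot: [-179.8, -0.1, 95.0]
force: [-0.5, 0.4, -0.5]
width: 1.001
```

```bash
python3 - <<'E'
from h import *
from plan import *
st,d=snap("wrist","w8"); print(st["time"],st["tool_pos"],st["eef_rot"],st["force"],st["width"])
a=cv2.imread("pics/w8.png"); gz(a,180,460,40,320,2.1,"pics/w8c.png")
c=app([540.45883215, -43.22460474, 110.275 ,      95. ],[0,-1,110.275-44.775,0,0,0]); c=app(c,[0,0,-3,0,0,0]);print(c);c=app(c,[-15,0,-160,0,0,0]);print(c)
E
```

```text
16.775 [540.01938803 -58.44516516 205.58799377] [-1.79807105e+02 -5.97270337e-02  9.49621964e+01] [-0.48188641  0.40098467 -0.50891647] 1.0006600685607296
[539.46263745 -43.31176048  47.775       95.        ]
[540.76997359 -58.25468095 207.775       95.        ]
```

View pics/w8c.png

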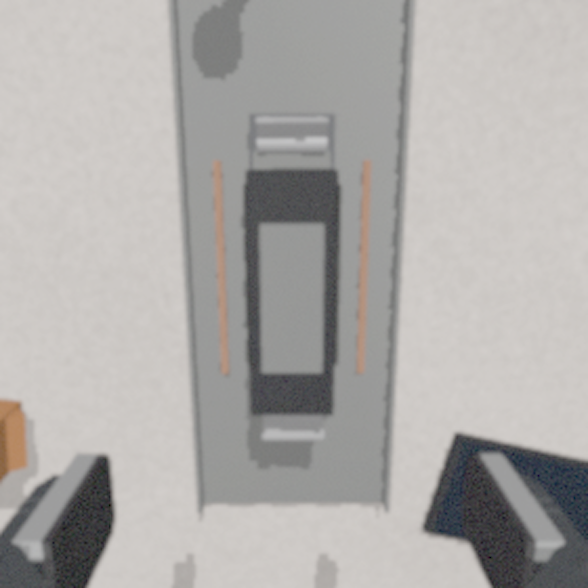

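```bash
python3 - <<'E'
from h import *
d=load("w8"); a=cv2.imread("pics/w8.png")
gz(a,285,350,110,245,4.4,"pics/w8d.png")
f=lambda p,z: onz(d,np.array(p)/2.1+[180,40],z)
for z in (75,83.4,92):
  P=f([(259,222),(325,223),(323,374),(260,374)],z)[:,:2]; print(z,np.linalg.norm(np.roll(P,-1,0)-P,axis=1),P.mean(0))
  P=f([(247,171),(338,171),(332,413),(252,413)],z)[:,:2]; print(z,np.linalg.norm(np.roll(P,-1,0)-P,axis=1),P.mean(0))
E
```

```text
75 [29.55952079 71.86509676 30.47178554 72.34055779] [539.85829422 -45.93633493]
75 [ 39.74520707 114.66091107  39.50595511 114.72982447] [540.01014687 -45.08975956]
83.4 [28.64900747 69.65145707 29.53317198 70.11227262] [539.66960367 -44.00682296]
83.4 [ 38.52094701 111.12904435  38.28906466 111.19583504] [539.81677886 -43.18632441]
92 [27.71681525 67.38511168 28.57221049 67.83093303] [539.4764205  -42.03137023]
92 [ 37.2675379  107.51308558  37.04320063 107.577703  ] [539.61880684 -41.23756937]
```

View pics/w8d.png

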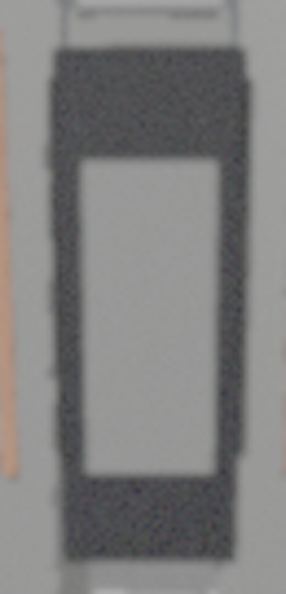

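carry_out(
  targets=[
    [50, -25, 0, 0, 0, 0, 1],
    [105, -48, 2, 0, 0, 0, 1],
    [160, -70, 5, 0, 0, 0, 1],
    [200, -86, 10, 0, 0, 0, 1],
    [215, -90, 15, 0, 0, 0, 1],
    [215, -90, 15, 0, 0, 0, 1],
    [215, -90, 15, 0, 0, 0, 1],
    [215, -90, 15, 0, 0, 0, 1],
  ],
  newtons=40,
)

```text
time: 17.82
tool_pos: [432.9, 147.1, 192.8]
eef_rot: [180.0, 0.0, 94.9]
force: [-0.2, -0.1, 1.2]
width: 0.001
```

```bash
python3 - <<'E'
from h import *
from plan import *
st,d=snap("wrist","w9"); print(st["time"],st["tool_pos"],st["eef_rot"],st["force"],st["width"])
a=cv2.imread("pics/w9.png"); gz(a,0,640,0,400,1.25,"pics/w9c.png")
st,d=snap("scene","s9");a=cv2.imread("pics/s9.png"); gz(a,240,400,130,290,3.7,"pics/s9c.png")
c=app([540.77,-58.25,207.775,95],[215,-90,15,0,0,0]);print(c)
E
```

```text
17.825 [432.91591519 147.06961071 192.80275593] [1.79999283e+02 1.81590134e-02 9.48973266e+01] [-0.19965577 -0.12473616  1.17879437] 0.0012169024470227111
[432.37399248 148.08784324 192.775       95.        ]
```

View pics/w9c.png

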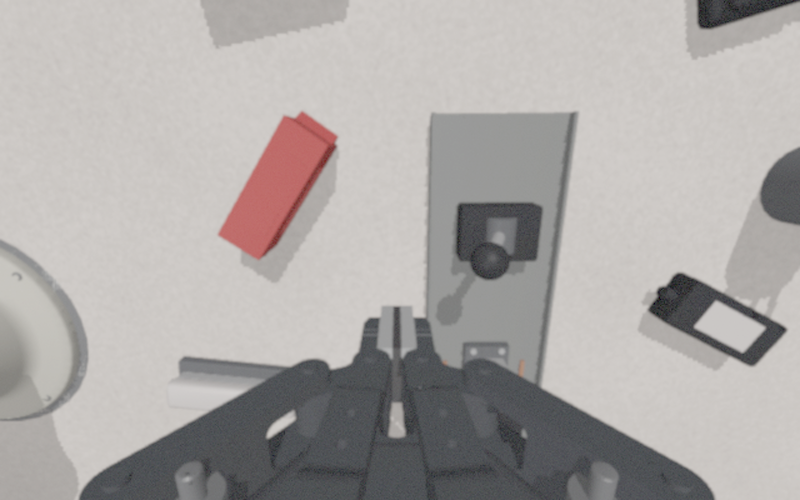

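View pics/s9c.png

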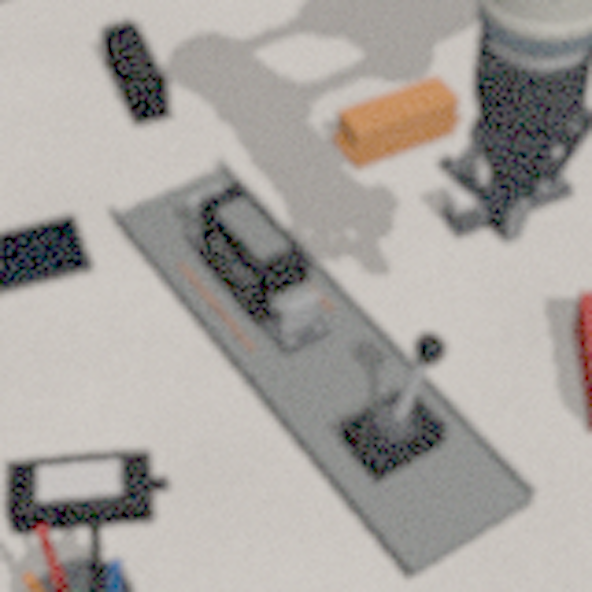

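```bash
python3 - <<'E'
from h import *
d=load("w9"); f=lambda p,z: onz(d,np.array(p)/1.25,z)
print("ball",f([(490,261)],104),"block",f([(459,204),(541,206),(537,261),(460,260)],30).round(1))
print("hinge plate",f([(501,235)],34))
y=np.array([-.0872,.9962]);x=np.array([.9962,.0872]);o=np.array([540.2,-43.5])
b=f([(490,261)],104)[0,:2]-o; print(b@x,b@y)
print("tool",(np.array([432.9,147.1])-o)@x,(np.array([432.9,147.1])-o)@y)
E
```

```text
ball [[496.02996055 152.32238421 104.        ]] block [[483.6 178.4  30. ]
 [553.9 182.7  30. ]
 [560.5 133.4  30. ]
 [491.4 128.5  30. ]]
hinge plate [[522.83798315 155.37332359  34.        ]]
-26.926481401487447 198.92988659481878
tool -90.27194000000007 199.23228
```

carry_out(
  targets=[
    [0, 0, 45, 0, 0, 0, 1],
    [0, 0, 90, 0, 0, 0, 1],
    [0, 0, 110, 0, 0, 0, 1],
    [0, 0, 110, 0, 0, 0, 1],
    [0, 20, 110, 0, 0, 0, 1],
    [0, 40, 110, 0, 0, 0, 1],
    [0, 52, 110, 0, 0, 0, 1],
    [0, 60, 110, 0, 0, 0, 1],
    [0, 68, 110, 0, 0, 0, 1],
    [0, 76, 110, 0, 0, 0, 1],
    [0, 82, 110, 0, 0, 0, 1],
    [0, 86, 110, 0, 0, 0, 1],
  ],
)

```text
time: 19.42
tool_pos: [518.0, 155.6, 82.3]
eef_rot: [-179.9, 0.0, 95.0]
force: [-1.0, -1.4, -0.3]
width: -0.002
```

carry_out(
  targets=[
    [0, 4, 0, 0, 0, 0, 1],
    [0, 6, 0, 0, 0, 0, 1],
    [0, 6, 0, 0, 0, 0, 1],
  ],
)

```text
time: 19.8
tool_pos: [524.1, 156.1, 82.7]
eef_rot: [180.0, 0.0, 95.0]
force: [0.4, -1.2, 0.2]
width: 0.003
```

```bash
python3 - <<'E'
from h import *
from plan import *
st,d=snap("scene","s10");a=cv2.imread("pics/s10.png"); gz(a,240,400,130,290,3.7,"pics/s10c.png")
print(st["time"],st["tool_pos"],st["eef_rot"],st["force"],st["moment"],st["width"])
E
```

```text
19.8 [524.05935816 156.11427229  82.71239085] [1.79994913e+02 3.35127344e-03 9.50019276e+01] [ 0.43060528 -1.17868248  0.21246806] [-0.02687084  0.04138901  0.0595415 ] 0.0026646035025996257
```

View pics/s10c.png

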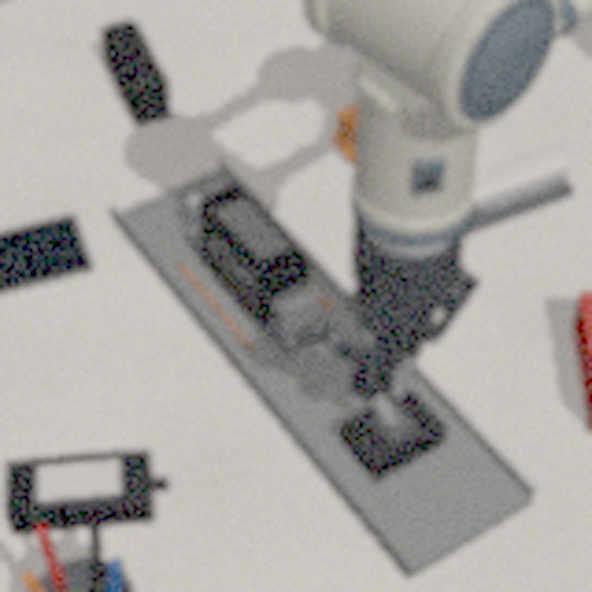

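carry_out(
  targets=[
    [0, 2, 0, 0, 0, 0, 1],
    [0, 4, 0, 0, 0, 0, 1],
    [0, 4, 0, 0, 0, 0, 1],
  ],
)

```text
time: 20.23
tool_pos: [528.1, 156.5, 82.8]
eef_rot: [180.0, -0.0, 95.0]
force: [0.2, 0.2, 0.3]
width: -0.006
```

carry_out(
  targets=[
    [0, 2, 0, 0, 0, 0, 1],
    [0, 4, 0, 0, 0, 0, 1],
    [0, 4, 0, 0, 0, 0, 1],
  ],
)

```text
time: 20.6
tool_pos: [532.1, 156.8, 82.8]
eef_rot: [180.0, -0.0, 95.0]
force: [-0.1, 0.7, 0.3]
width: -0.001
```

carry_out(
  targets=[
    [0, 2, 0, 0, 0, 0, 1],
    [0, 3, 0, 0, 0, 0, 1],
    [0, 3, 0, 0, 0, 0, 1],
  ],
)

```text
time: 20.98
tool_pos: [533.8, 157.0, 82.6]
eef_rot: [-179.8, 0.0, 95.0]
force: [-6.1, -0.3, 3.0]
width: -0.005
```

carry_out(
  targets=[
    [0, 1, 0, 0, 0, 0, 1],
    [0, 1.5, 0, 0, 0, 0, 1],
    [0, 1.5, 0, 0, 0, 0, 1],
  ],
)

```text
time: 21.35
tool_pos: [534.0, 157.1, 82.6]
eef_rot: [-179.7, 0.0, 95.0]
force: [-11.5, -1.8, 4.5]
width: 0.002
```

carry_out(
  targets=[
    [0, -5, 0, 0, 0, 0, 1],
    [0, -25, 0, 0, 0, 0, 1],
    [0, -60, 0, 0, 0, 0, 1],
    [0, -75, -20, 0, 0, 0, 1],
    [0, -90, -65, 0, 0, 0, 1],
    [0, -100, -115, 0, 0, 0, 1],
    [0, -100, -150, 0, 0, 0, 1],
    [0, -100, -150, 0, 0, 0, 1],
    [0, -100, -150, 0, 0, 0, 1],
  ],
)

```text
time: 22.48
tool_pos: [436.9, 148.5, 232.2]
eef_rot: [180.0, 0.0, 95.0]
force: [0.0, -0.2, -0.9]
width: 0.002
```

```bash
python3 - <<'E'
from h import *
from plan import *
st,d=snap("wrist","w11"); print(st["time"],st["tool_pos"],st["eef_rot"],st["force"],st["width"])
a=cv2.imread("pics/w11.png"); gz(a,0,640,0,400,1.25,"pics/w11c.png")
st,d=snap("scene","s11");a=cv2.imread("pics/s11.png"); gz(a,240,400,130,290,3.7,"pics/s11c.png")
st,d=snap("top","t11");a=cv2.imread("pics/t11.png"); gz(a,190,480,90,320,2.6,"pics/t11c.png")
E
```

```text
22.475 [436.85769618 148.47932623 232.16564856] [1.79999908e+02 2.39057348e-03 9.50011777e+01] [ 0.00772152 -0.24310736 -0.86874967] 0.001775277186898413
```

View pics/w11c.png

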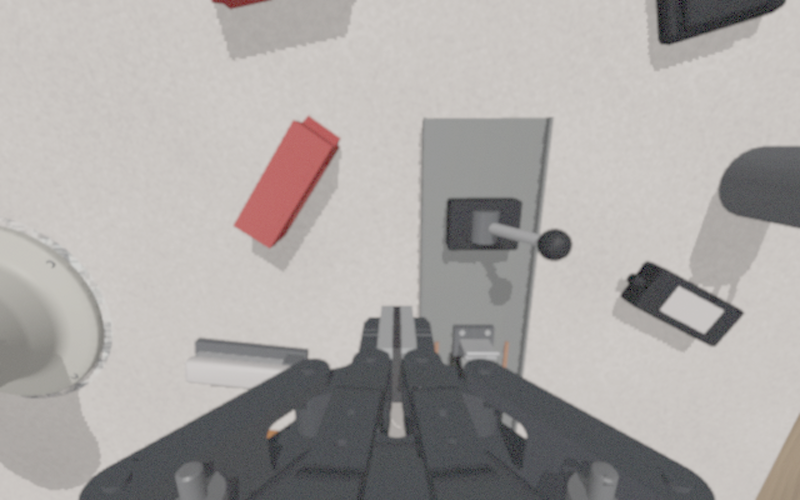

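View pics/s11c.png

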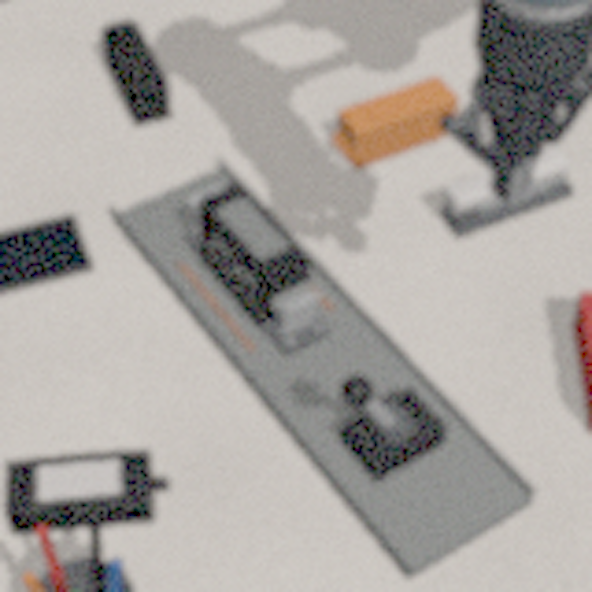

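View pics/t11c.png

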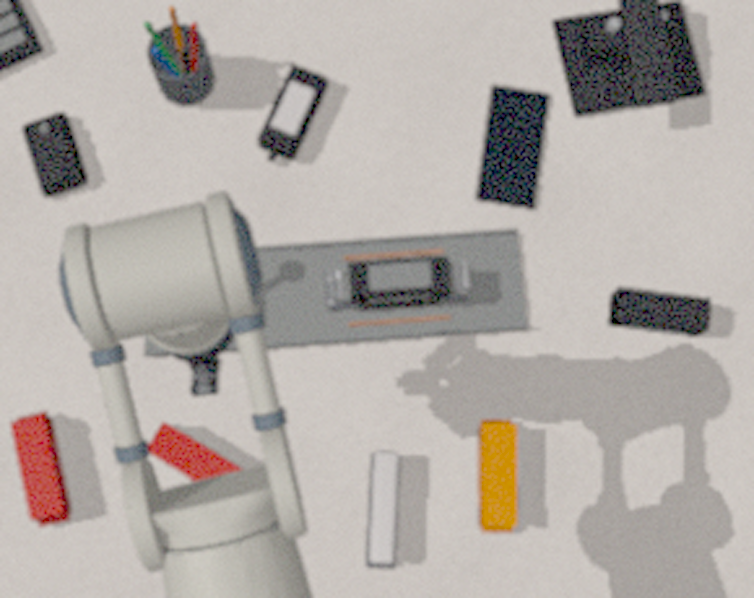

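```bash
python3 - <<'E'
from h import *
d=load("w11"); y=np.array([-.0872,.9962]);x=np.array([.9962,.0872]);o=np.array([540.2,-43.5])
b=onz(d,np.array([(554,244)])/1.25,104)[0,:2]; print(b,(b-o)@x,(b-o)@y)
# seated module level check in scene cam: predicted top corners z=83.4
s=load("s11"); c=np.array([540,-43.4])
for z in (83.4,):
  P=[np.r_[c+sx*20*x+sy*57*y,z] for sx,sy in((-1,-1),(1,-1),(1,1),(-1,1))]
  uv=proj(s,P); print(((uv-[240,130])*3.7).round())
  im=cv2.imread("pics/s11c.png"); cv2.polylines(im,[((uv-[240,130])*3.7).astype(int)],True,(0,0,255),1)
  L=[np.r_[c+sx*15*x+sy*35*y,z] for sx,sy in((-1,-1),(1,-1),(1,1),(-1,1))]
  cv2.polylines(im,[((proj(s,L)-[240,130])*3.7).astype(int)],True,(0,255,0),1)
  cv2.imwrite("pics/s11o.png",im[120:420,120:420].repeat(2,0).repeat(2,1)[:600])
E
```

```text
[559.57085368 160.19650113] 37.05957933901505 201.23331598299737
[[235. 179.]
 [195. 197.]
 [268. 279.]
 [309. 259.]]
```

View pics/s11o.png

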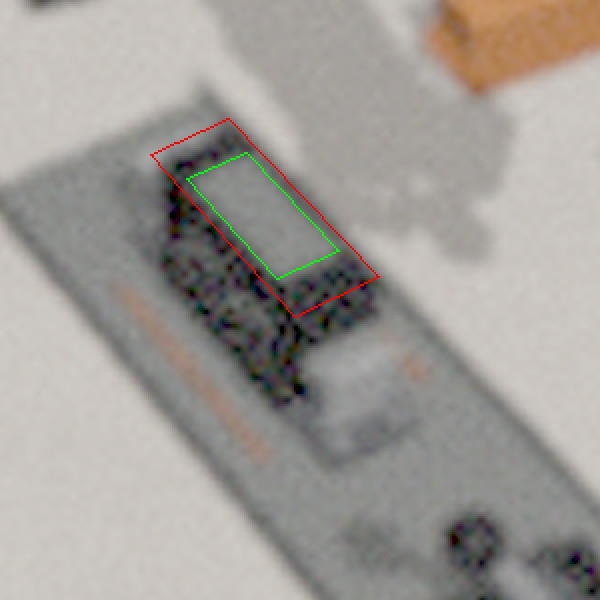

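```bash
python3 - <<'E'
from rig import robot
s=robot.read_state(); print(s["time"],s["force"],s["qvel"]); print(robot.finish_job())
E
```

```text
22.625 [ 0.1963893   0.27262187 -0.46945681] [ 0.15914043  0.09502743 -0.19723364 -0.06603415  0.1939295   0.04304261]
the job is handed in; nothing more can be done
None
```

The wedge-ended module is snapped home on the bed, and the isolator lever is hard against its on stop. I handed the job in at 22.6 s with the gripper clear of everything.

- **Module:** I gripped it across the 40 mm and pressed it straight down. The clips resisted with about 15 N net, then the push dropped as the lugs snapped. After that the tool stayed at the same height while the force rose to about 22 N net on the bed. That puts the bed about 35 mm above the desk.
- **Level and position:** The wrist picture after release shows both ends at the same height, with the module centred within about 1 mm. In the scene picture the expected outline is offset by about one to two pixels along the module's length. I put that down to calibration; I see no tilt.
- **Lever:** I pushed it with closed fingers until it would move no further, with the force rising to 11.5 N. The ball's centre is now at about +37 mm on the tray's x, against 38.4 mm nominal, which is within calibration error. It started at about -27 mm rather than the -38 mm of full off, so it had not been fully over to the off side.
- **Other things:** In the last pictures, those in view look to be where they were. I compared them by eye only, and the arm hid part of the desk in the top view.

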